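# Seat a routing template on its locating pins

## Task

The brown routing template has been laid askew on its jig, so that it rides up on the two steel locating pins hidden under it. Nudge it across with the fingertips until both brass-bushed holes drop over the pins, and leave it lying flat on the jig; do not pick it up. Leave the star knob, mallet and turned spindle where they are.

Things in the scene. Friction and masses are not known exactly. Their poses are not given: they have to be found in the camera images.
- jig: Routing jig, screwed to the bench. Pale plywood base 12 mm thick (x -100 to 200, y -260 to 260 mm) carries a brown pin rail (robot's side) and a pale beech blank (far side); their tops are flush, one flat surface 30 mm above the bench (x -80 to 120, y -160 to 160 mm). Origin at bench level, x away from the robot, y left, z up. Also end stops 27 mm high at y = +-175, x 20 to 90 mm.
- seat (a point): Point of the jig's surface (30 mm above the bench, over the jig's origin) where the template's origin lies once seated, axes parallel to the jig's. The template's back edge then lies along the dark pencil line drawn on the pin rail, 1.5 mm in front of it (x = -60; line at -61.5 mm). Two short pencil ticks on the rail's near edge, at y = +-85 mm, mark the pins.
- clamp_left (a point): Rubber foot of the left toggle clamp, jig x = 104, y = 110 mm. The clamps are fixed and closed on the blank: steel, red grips, 38 mm wide, up to 72 mm above the bench, from x = 96 to 271 mm. Not to be worked.
- clamp_right (a point): Rubber foot of the right toggle clamp (jig x = 104, y = -110 mm), like the left.
- pin_left (a point): Foot of the left steel locating pin on its axis, at the surface: jig x = -42, y = 85, z = 30 mm. Diameter 12 mm, 10 mm tall; the upper 6 mm taper to a blunt nose 4 mm wide, so a hole within about 4 mm of the axis starts to drop over it and slides home of itself, with a little more nudging or with a light press from above.
- pin_right (a point): Foot of the right locating pin (jig x = -42, y = -85, z = 30 mm), as the left.
- template: Dark brown plywood plate 12 mm thick, about 0.3 kg, with two brass-bushed holes and a hand slot (33 x 101 mm, x by y, round the origin). Origin on the underside; x away from the robot, z up. Straight back edge (robot's side) at x = -60, straight ends at y = +-120 (x -60 to 54), far edge scalloped: crests x = 74 at y = +-60, hollows x = 54 mm. A few newtons slide it.
- hole_left (a point): Centre of the left hole (14 mm diameter, through) at the template's underside: template x = -42, y = +85 mm. It coincides with pin_left when the template is seated, with about 1 mm of play.
- hole_right (a point): Centre of the right hole (14 mm diameter, through) at the template's underside: template x = -42, y = -85 mm. It belongs over pin_right.
- back_left (a point): Left end of the template's straight back edge, underside (template x = -60, y = +120 mm). At the start the plate leans on the pins and its far edge, this edge some 15 mm above the surface; it sits 16 to 28 mm too near the robot, up to 30 mm left or right and up to 0.1 rad turned from its place.
- back_right (a point): Right end of the template's straight back edge, underside (template x = -60, y = -120 mm).
- crest_left (a point): Left crest of the template's scalloped far edge, underside (template x = +74, y = +60 mm).
- crest_right (a point): Right crest of the template's scalloped far edge, underside (template x = +74, y = -60 mm).
- star_knob: Loose black star knob with a steel stud, 51 mm across and 57 mm high, standing on the left end of the jig's base board (12 mm above the bench); bystander. Origin under its centre.
- mallet: Joiner's mallet lying on the bench to the right of the jig, 320 mm long along its x, head 125 mm wide and 85 mm high at the +x end; bystander. Origin on the bench under the handle, 180 mm from its end.
- spindle: Turned beech spindle with square ends, 42 x 42 x 290 mm, lying along its x on the bench to the left of the jig; bystander. Origin under its middle.

How it is judged:
By the outcome, as a careful person would: the job done as asked, in the order asked, and still so for the second after the job is handed in, with the robot touching nothing.
It also fails if it takes over 45 s, if anything falls off the work surface, if the arm or the gripper's body presses on something with over 40 N, if the wrist force passes 120 N, or if a joint passes its speed limit or range.

## Robot

A 6-joint arm with a two-finger parallel gripper is mounted at the origin on the work surface. World frame = base frame: x ahead of the robot, y to its left, z up, the work surface at z = 0. Lengths are in m, angles in rad, forces in N, time in s.
With the tool pointing down it reaches from about 0.25 to 0.725 m from the base axis. Payload 4 kg.
Tool frame: the origin (TCP) lies midway between the tips of the shut fingers; the grasp point (between the pads) lies pinch_z behind it (pinch_z is the distance from the TCP to the grasp point, in m); z points along the fingers, y is the direction in which the jaws open and shut (so a half turn about z gives the same grasp; the last joint's range is limited). The gripper opens to 85 mm and grips with 20 to 120 N. Pads are 22 mm wide; open, the fingers measure 114 mm over their backs; the gripper's body (76 mm by 85 mm) begins 54 mm behind the grasp point. The pads swing forward as they close: fully open they stand 13 mm farther back than shut.
Start: joints at [-1.189, 0.241, 0.005, 1.335, 0, 1.571], TCP at [0.186, -0.464, 0.231] pointing down, gripper open.
Joint ranges: [-2.72, 2.72], [-1.05, 1.87], [-1.09, 1.28], [-1.99, 2.15], [-1.42, 1.44], [-3.14, 3.14]. Speed limits (rad/s): [2.79, 2.79, 3.14, 3.14, 3.14, 3.14].

## Interface

Orientations are given as a unit quaternion [x, y, z, w].
In Python, from workcell import * gives the robot as it stands.
- The arm moves only by the tool move_arm, never from a script. Its argument "motion" is a list of rows, each a list of 3 entries, a list of its own where there are three numbers: the finger opening in mm, from 0 to 85.4, then the shift along the tool's x, y, z in units of 50 mm (1.0 is 50 mm), then the turn about the tool's z in units of 6 degrees (1.0 is 6 degrees). In form: [[claw, [dx, dy, dz], roll], ...]. A call has exactly 10 rows; each row is the pose to reach, as a shift and turn from the pose commanded when the call began, along the tool's axes at that moment; what a row does not reach only later rows make up. A row lasts 1/10 s, in which the tool goes at most 50 mm and 8.59 degrees, less where a joint would pass 70% of its speed; a pose out of reach is approached as far as the arm can. A call with a gripper value outside its range is refused whole. The fingers move at their own pace and stop on an object; the grip force is fixed at half the most. Time passes only in rows, so rows that repeat a pose let the fingers close, or fill a call up. It gives the time, the measured TCP pose, the force and the opening at its end, in the units of the state.
- get_obs(): the state, without advancing time (a new reading comes with each control period).
- camera(name): name is "scene" or "side" or "wrist"; returns a dict with "color" (420x560x3 uint8, red, green, blue), "fx", "fy", "cx", "cy" (pixels), "rvec" (rotation vector, rad) and "tvec" (3), from world to camera coordinates, as OpenCV has them; the wrist camera has in their place "mount" (4x4, takes a point from camera to tool coordinates, whose origin is the TCP and whose axes are the flange's). Camera axes: x right, y down, z forward; pixel columns grow to the right and rows downward; lengths in m; the calibration is good to about 2 mm. A picture is of the moment at which its call begins: read the wrist's pose just before it. There is no depth.
- job_done(): hands the job in, once; it reports no verdict.
The state is a dict: "clock": time; "joint_pos": joint angles; "joint_vel": joint speeds; "tau": joint torques, N m; "eef_pos": TCP position; "tool_rot": TCP orientation; "ft_force": force on the tool from outside, world axes, zero at the start; "ft_torque": the same for the moment, N m; "grip_width": finger opening in m.
Only numpy, scipy, OpenCV 4.12 (cv2) and the standard library are available. Lean on these libraries where they do the work, as an engineer would, in place of code of your own. Each camera call takes 0.05 s, during which the arm holds its last target.

## Working session

There is one attempt and no reset: what is moved stays moved. The work goes in short steps, Python scripts to look and compute and a tool call to move; the robot and the scene stay as the last step left them, time stands still between calls to the robot, and variables do not carry over. Pictures are saved under pics/ and viewed, and the job is handed in when it is done.

Besides the shell and the picture viewer there is one more tool, called after "Request:" in YAML: its name, and indented under it one key for each argument. move_arm: Moves the arm, as the interface text tells. Its arguments: {"type":"object","properties":{"motion":{"type":"array","items":{"type":"array"}}},"required":["motion"]}

```bash
mkdir -p pics; ls
cat > h.py <<'E'
from workcell import *
import numpy as np, cv2
def snap(n,f):
    c=camera(n); cv2.imwrite('pics/'+f,c['color'][:,:,::-1]); 
    np.save('pics/'+f+'.npy',c,allow_pickle=True); return c
def load(f): return np.load('pics/'+f+'.npy',allow_pickle=True).item()
def Kof(c): return np.array([[c['fx'],0,c['cx']],[0,c['fy'],c['cy']],[0,0,1.]])
def back(c,uv,z):
    R=cv2.Rodrigues(np.array(c['rvec'],float))[0]; t=np.array(c['tvec'],float).ravel()
    C=-R.T@t; d=R.T@np.linalg.inv(Kof(c))@np.array([uv[0],uv[1],1.])
    return C+d*(z-C[2])/d[2]
def proj(c,P):
    return cv2.projectPoints(np.array(P,float).reshape(-1,3),np.array(c['rvec'],float),np.array(c['tvec'],float),Kof(c),None)[0].reshape(-1,2)
def crop(f,x0,y0,x1,y1,s,o):
    im=cv2.imread('pics/'+f)[y0:y1,x0:x1]; cv2.imwrite('pics/'+o,cv2.resize(im,None,fx=s,fy=s,interpolation=cv2.INTER_CUBIC))
E
python3 - <<'E'
from h import *
print(get_obs())
snap('scene','s0.png');snap('side','d0.png')
E
```

```text
pics
{'clock': 0.0, 'joint_pos': array([-1.18903105e+00,  2.41444692e-01,  3.72174720e-03,  1.33522058e+00,
       -2.31180464e-06,  1.57076968e+00]), 'joint_vel': array([-9.59892142e-04, -2.82416973e-04, -2.05684576e-05,  1.51253857e-04,
        9.61666561e-04, -1.30346755e-03]), 'tau': array([-2.11359463e-05, -3.72314501e+01,  2.52409297e+01,  1.68991339e-02,
        3.41892360e-05,  4.75071928e-06]), 'eef_pos': array([ 0.18603966, -0.46340839,  0.23039619]), 'tool_rot': array([ 9.81834065e-01,  1.89738549e-01, -2.04809751e-04, -1.05388127e-03]), 'ft_force': array([ 0.19255991, -0.30126586,  0.00630947]), 'ft_torque': array([ 0.00873007,  0.04215453, -0.00210261]), 'grip_width': 0.08540755115361112}
```

View pics/s0.png

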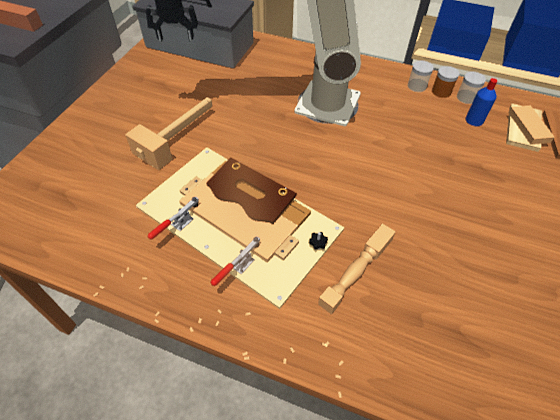

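View pics/d0.png

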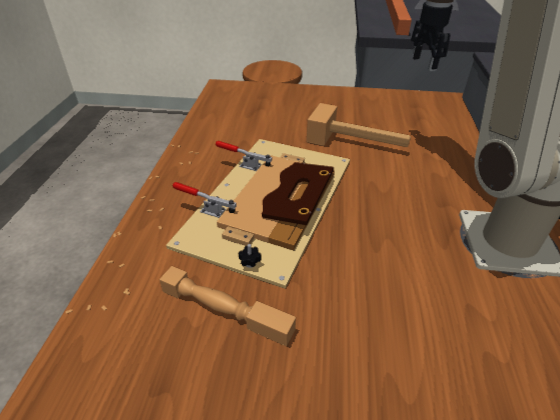

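The scene view looks back toward the robot and shows the template near (250,190). The side view shows it near (300,195). I'll enlarge both.

Run:
```python
from h import *
crop('s0.png',130,140,350,310,3.6,'s0c.png'); crop('d0.png',170,130,360,285,3.8,'d0c.png')
```

```text
(no output)
```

View pics/s0c.png

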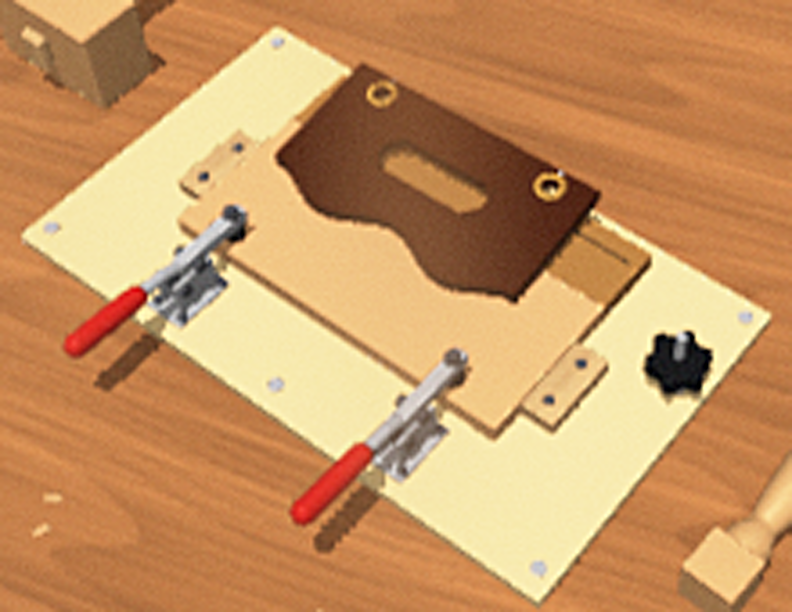

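View pics/d0c.png

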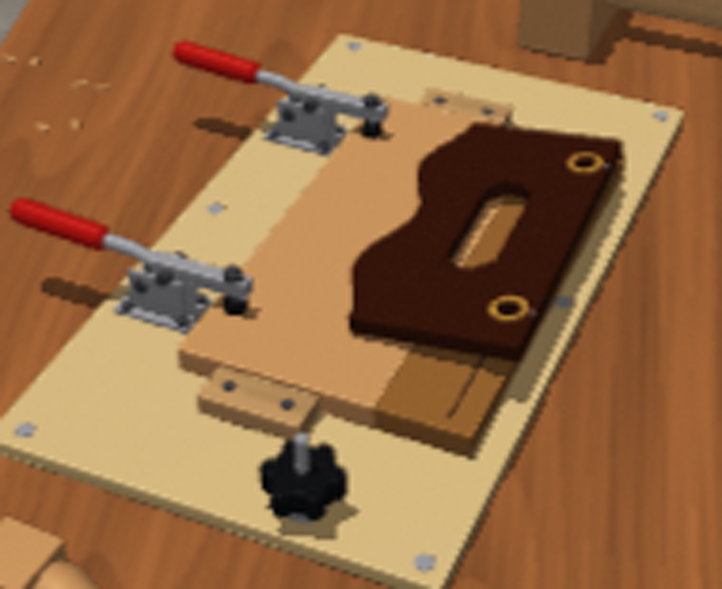

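```bash
cat > fit.py <<'E'
from h import *
from scipy.optimize import least_squares
from scipy.spatial.transform import Rotation as Ro
def jigT(p,P):
    c,s=np.cos(p[2]),np.sin(p[2]); P=np.array(P,float)/1000
    return np.c_[p[0]+c*P[:,0]-s*P[:,1],p[1]+s*P[:,0]+c*P[:,1],P[:,2]]
def tmT(p,P): return Ro.from_rotvec(p[3:6]).apply(np.array(P,float)/1000)+p[:3]
E
python3 - <<'E'
from fit import *
s=load('s0.png');d=load('d0.png')
S=lambda *a:[(130+u/3.6,140+v/3.6) for u,v in a]; D=lambda *a:[(170+u/3.8,130+v/3.8) for u,v in a]
Js=[[-100,-260,12],[-100,260,12],[200,-260,12],[200,260,12],[-80,160,30]]
us=S((280,28),(770,317),(22,236),(540,600),(650,260))
Jd=[[-100,-260,12],[200,-260,12],[-100,260,12],[-80,160,30],[120,160,30]]
ud=D((684,108),(340,37),(440,586),(472,438),(180,350))
f=lambda p:np.r_[proj(s,jigT(p,Js))-us,proj(d,jigT(p,Jd))-ud].ravel()
r=least_squares(f,[.45,0,0]);print('jig',r.x,np.round(r.fun.reshape(-1,2),1).tolist())
j=r.x
T=[[-42,-85,12],[-42,85,12],[-60,-120,12],[-60,120,12],[54,120,12],[54,-120,12]]
vs=S((381,93),(549,185),(362,66),(600,193),(517,297),(278,157))
vd=D((585,162),(509,308),(622,143),(522,350),(351,320),(475,125))
g=lambda p:np.r_[proj(s,tmT(p,T))-vs,proj(d,tmT(p,T))-vd].ravel()
r=least_squares(g,[j[0],j[1],.04,0,0,j[2]]);print('tmpl',r.x,np.round(r.fun.reshape(-1,2),1).tolist())
c,sn=np.cos(j[2]),np.sin(j[2])
def tojig(P):
    q=P-[j[0],j[1],0]; return np.c_[c*q[:,0]+sn*q[:,1],-sn*q[:,0]+c*q[:,1],q[:,2]]*1000
print(np.round(tojig(tmT(r.x,[[-42,85,0],[-42,-85,0],[-60,120,0],[-60,-120,0],[0,0,0],[74,60,0],[74,-60,0]])),1))
w=r.x[3:6];print('yaw rel',r.x[5]-j[2])
E
```

```text
jig [ 0.53605746 -0.06803369 -0.27467352] [[-0.8, -1.0], [0.8, -0.9], [-0.5, -0.8], [-0.2, 0.5], [0.9, -1.9], [0.0, 0.2], [-0.4, -1.5], [-0.3, 1.2], [-0.3, -0.1], [-1.2, -0.5]]
tmpl [ 0.50511165 -0.07692179  0.03479437  0.02311542  0.11893235 -0.24336573] [[0.2, 0.6], [0.3, 0.4], [0.1, -0.8], [-0.0, -0.8], [-0.4, -0.4], [-0.8, -0.1], [-0.0, 0.8], [0.4, 0.5], [0.1, -0.4], [-0.3, -0.3], [-0.4, 0.3], [-0.4, 0.1]]
[[ -71.6   66.7   40.6]
 [ -66.5 -103.2   39.1]
 [ -90.6  101.1   43. ]
 [ -83.3 -138.8   41. ]
 [ -27.4  -16.9   34.8]
 [  44.2   45.3   26.4]
 [  47.9  -74.6   25.4]]
yaw rel 0.03130779336729089
```

Request:
move_arm:
  motion:
    - [50,[0.5,-0.26,-0.1],0.4]
    - [50,[1.3,-0.7,-0.2],1]
    - [50,[2.2,-1.16,-0.3],1.8]
    - [50,[3.1,-1.6,-0.4],2.6]
    - [50,[4.0,-2.1,-0.4],3.4]
    - [50,[4.9,-2.6,-0.4],4.2]
    - [50,[5.8,-3.06,-0.4],5]
    - [50,[6.7,-3.5,-0.4],5.8]
    - [50,[7.6,-4.0,-0.4],6.27]
    - [50,[8.2,-4.3,-0.4],6.27]

```text
clock: 1.1
eef_pos: [0.4847, -0.1206, 0.2509]
tool_rot: [0.992, -0.125, 0.0, -0.006]
ft_force: [-0.7, -1.8, -0.5]
grip_width: 0.05
```

Run:
```python
from h import *
o=get_obs();print(o['clock'],o['eef_pos'],o['tool_rot'],o['grip_width'],'pz',globals().get('pinch_z'))
c=snap('wrist','w0.png');print(c['mount'],c['fx'],c['cx'],c['cy'])
```

```text
1.1 [ 0.48467113 -0.12060567  0.2509054 ] [ 9.92126189e-01 -1.25110916e-01  2.99126604e-04 -5.72665557e-03] 0.05000354249991318 pz 0.0187
[[-3.12495931e-04 -9.50152360e-01 -3.11785816e-01  8.00670646e-02]
 [ 9.99999743e-01 -9.56792194e-05 -7.10699473e-04  5.16128113e-04]
 [ 6.45441358e-04 -3.11785958e-01  9.50152146e-01 -1.42698011e-01]
 [ 0.00000000e+00  0.00000000e+00  0.00000000e+00  1.00000000e+00]] 343.29465888392366 281.8877125405302 205.92994986828606
```

View pics/w0.png

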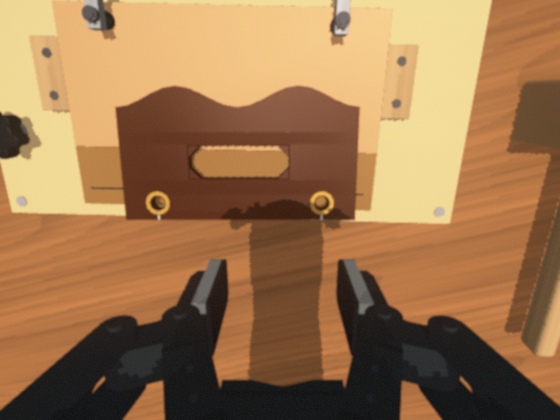

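The wrist view shows the whole template: holes at (158,203) and (322,202), pencil line at about v=188, slot at (239,162). I'll enlarge it.

Run:
```python
from h import *
crop('w0.png',0,0,266,225,3,'w0a.png');crop('w0.png',230,0,496,225,3,'w0b.png')
```

```text
(no output)
```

View pics/w0a.png

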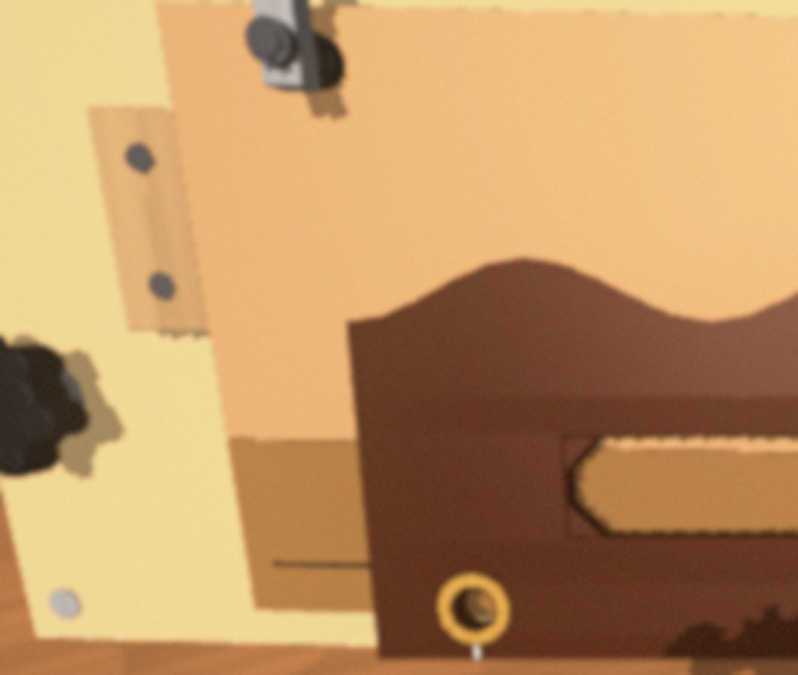

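View pics/w0b.png

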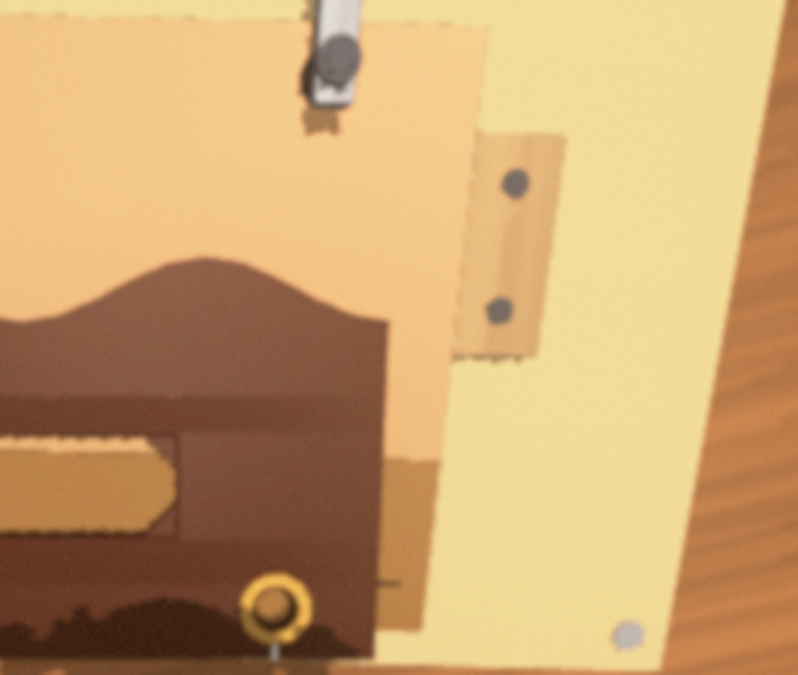

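```bash
cat >> fit.py <<'E'
def wcam(c,o):
    M=np.eye(4);M[:3,:3]=Ro.from_quat(o['tool_rot']).as_matrix();M[:3,3]=o['eef_pos']
    W=np.linalg.inv(M@np.array(c['mount'])); c=dict(c);c['rvec']=cv2.Rodrigues(W[:3,:3])[0];c['tvec']=W[:3,3];return c
def tojig(j,P):
    c,sn=np.cos(j[2]),np.sin(j[2]);q=P-np.array([j[0],j[1],0]); return np.c_[c*q[:,0]+sn*q[:,1],-sn*q[:,0]+c*q[:,1],q[:,2]]*1000
E
python3 - <<'E'
from fit import *
o=dict(eef_pos=[ 0.48467113,-0.12060567,0.2509054],tool_rot=[.992126189,-.125110916,2.99126604e-04,-5.72665557e-03])
w=wcam(load('w0.png'),o)
A=lambda *a:[(u/3,v/3) for u,v in a]; B=lambda *a:[(230+u/3,v/3) for u,v in a]
J=[[-80,160,30],[120,160,30],[-100,260,12],[-80,-160,30],[120,-160,30],[-100,-260,12]]
u=A((256,610),(158,2),(38,638))+B((421,632),(489,25),(660,669))
# allow small camera height/tilt error: fit jig x,y,yaw + z offset
f=lambda p:(proj(w,jigT(p,J)+[0,0,p[3]])-u).ravel()
r=least_squares(f,[.536,-.068,-.275,0]);j=r.x;print('jig',j,np.round(r.fun.reshape(-1,2),1).tolist())
T=[[-42,85,12],[-60,120,12],[54,120,12],[-42,-85,12],[-60,-120,12],[54,-120,12]]
v=A((474,608),(379,657),(348,322))+B((276,608),(374,657),(388,322))
g=lambda p:(proj(w,tmT(p,T))-v).ravel()
r=least_squares(g,[.505,-.077,.035,.02,.12,-.243]);t=r.x;print('t',t,np.round(r.fun.reshape(-1,2),1).tolist())
# constrained: tilt fixed .115 about own y, z .0355
def tc(q): 
    rv=(Ro.from_euler('z',q[2])*Ro.from_euler('y',.12)).as_rotvec(); return np.r_[q[0],q[1],.0348+j[3],rv]
r2=least_squares(lambda q:(proj(w,tmT(tc(q),T))-v).ravel(),[.505,-.077,-.243]);print(r2.x,np.round(r2.fun.reshape(-1,2),1).tolist())
for p in (t,tc(r2.x)):
  print(np.round(tojig(j,tmT(p,[[-42,85,0],[-42,-85,0],[-60,120,0],[-60,-120,0],[0,0,0],[74,60,0],[74,-60,0]])),1).tolist())
print(r2.x[2]-j[2])
E
```

```text
jig [ 0.53763201 -0.07119097 -0.27365231 -0.00087545] [[0.2, -0.1], [-0.4, 0.1], [0.2, -0.2], [0.4, -0.3], [-0.2, 0.1], [-0.1, 0.5]]
t [ 0.50761336 -0.07928912  0.03632398  0.03071227  0.11825615 -0.25057968] [[0.4, -0.0], [-0.0, 0.5], [0.0, -0.4], [-0.3, -0.1], [-0.1, 0.3], [-0.0, -0.2]]
[ 0.50736839 -0.07852131 -0.24896849] [[1.0, -0.5], [1.1, -0.3], [1.2, 0.3], [-1.2, -0.3], [-1.0, 0.2], [-1.0, -0.2]]
[[-70.2, 68.1, 42.7], [-66.5, -101.9, 40.1], [-88.9, 102.6, 45.4], [-83.6, -137.3, 41.7], [-26.7, -15.9, 36.3], [45.4, 45.8, 28.3], [48.0, -74.1, 26.5]]
[[-70.9, 68.7, 39.0], [-66.7, -101.2, 39.0], [-89.7, 103.3, 41.1], [-83.7, -136.7, 41.1], [-27.2, -15.2, 33.9], [44.8, 46.6, 25.1], [47.8, -73.4, 25.1]]
0.024683819889521397
```

```bash
cat >> fit.py <<'E'
JIG=np.array([.5376,-.0712,-.2737])
def plan(o,xj,yj,z,yawj=None):
    "shift in tool units to bring TCP to jig x,y (mm), world z (m); roll to tool yaw rel jig"
    R=Ro.from_quat(o['tool_rot']).as_matrix(); P=jigT(JIG,[[xj,yj,0]])[0];P[2]=z
    d=R.T@(P-o['eef_pos'])/.05
    ty=np.arctan2(R[1,0],R[0,0])-JIG[2]
    print('tcp jig',np.round(tojig(JIG,np.array([o['eef_pos']]))[0],1),'yaw rel',round(ty,4),'shift',np.round(d,3),'roll',None if yawj is None else round(-np.degrees(yawj-ty)/6,3),'F',np.round(o['ft_force'],1),'w',round(o['grip_width'],4),'t',o['clock'])
E
python3 - <<'E'
from fit import *
o=get_obs();plan(o,-26,-16,.09,.024);print(o['tool_rot'])
E
```

```text
tcp jig [-35.1 -60.1 250.5] yaw rel 0.0262 shift [ 0.2   -0.834  3.222] roll 0.021 F [3.9 0.9 0.6] w 0.05 t 1.15
[ 0.99232824 -0.12344191  0.00147068 -0.0066779 ]
```

Request:
move_arm:
  motion:
    - [46,[0.05,-0.3,0.3],0]
    - [46,[0.15,-0.6,0.8],0]
    - [46,[0.2,-0.83,1.4],0]
    - [46,[0.2,-0.83,2.0],0]
    - [46,[0.2,-0.83,2.5],0]
    - [46,[0.2,-0.83,2.8],0]
    - [46,[0.2,-0.83,3.0],0]
    - [46,[0.2,-0.83,3.1],0]
    - [46,[0.2,-0.83,3.1],0]
    - [46,[0.2,-0.83,3.1],0]

```text
clock: 2.15
eef_pos: [0.4997, -0.1065, 0.0975]
tool_rot: [0.994, -0.113, 0.002, -0.014]
ft_force: [-0.2, -0.2, 0.4]
grip_width: 0.046
```

Run:
```python
from fit import *
o=get_obs();plan(o,-26,-16,.034,.024);print(o['tool_rot'])
snap('wrist','w1.png');snap('scene','s1.png');snap('side','d1.png')
crop('s1.png',150,130,350,280,4,'s1c.png');crop('d1.png',200,110,360,270,3.7,'d1c.png')
```

```text
tcp jig [-27.  -44.2  97.5] yaw rel 0.0482 shift [ 0.045 -0.527  1.286] roll 0.231 F [-0.2 -0.2  0.4] w 0.046 t 2.15
[ 0.99355347 -0.11250703  0.00211462 -0.01375511]
```

View pics/w1.png

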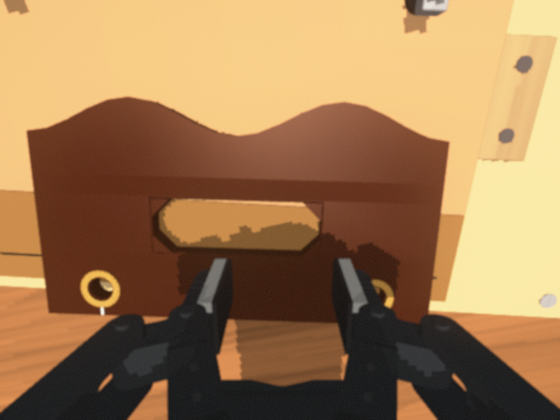

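View pics/s1c.png

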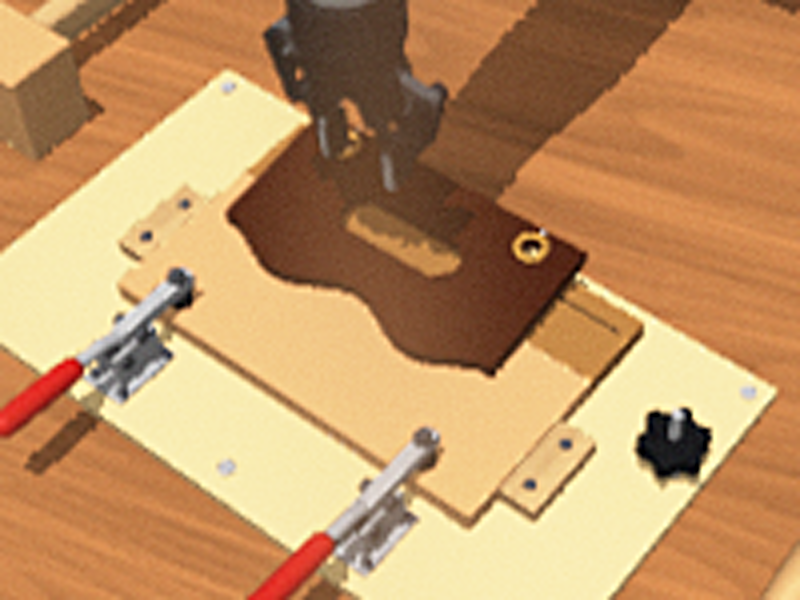

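View pics/d1c.png

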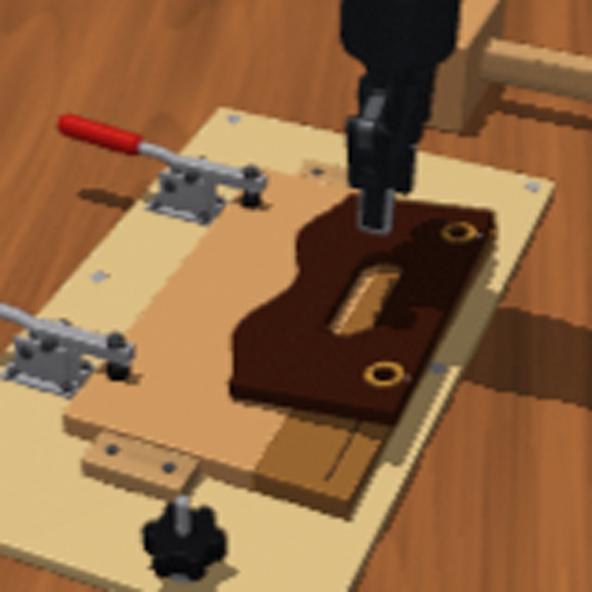

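Run:
```python
from fit import *
o=get_obs();plan(o,-26,-16,.06,.024);print(o['tool_rot'],o['joint_pos'],o['joint_vel'])
print([n for n in dir() if not n.startswith('_')])
```

```text
tcp jig [-26.9 -44.1  97.7] yaw rel 0.0483 shift [ 0.044 -0.54   0.769] roll 0.232 F [-0.2 -0.2  0.6] w 0.0458 t 2.3
[ 0.99355931 -0.11244908  0.00235485 -0.01376785] [-0.22639972  0.35988699 -0.19658285  1.01277083  0.02789314  3.14061154] [-1.26926524e-03  6.01226263e-04 -4.05138132e-03 -5.87410280e-04
 -5.57928294e-05 -1.35611410e-03]
['JIG', 'Kof', 'Ro', 'Unreachable', 'back', 'camera', 'crop', 'cv2', 'get_obs', 'jigT', 'job_done', 'least_squares', 'load', 'np', 'o', 'pinch_z', 'plan', 'proj', 'snap', 'tmT', 'tojig', 'wcam']
```

Request:
move_arm:
  motion:
    - [46,[0,0,-0.5],-1]
    - [46,[0,0,-1.2],-2.3]
    - [46,[0,0,-1.6],-3.7]
    - [46,[0,0,-1.6],-5.1]
    - [46,[0,0,-1.6],-6.5]
    - [46,[0,0,-1.6],-7.9]
    - [46,[0,0,-1.6],-9.3]
    - [46,[0,0,-1.6],-10.7]
    - [46,[0,0,-1.6],-12.1]
    - [46,[0,0,-1.6],-13.5]

```text
clock: 3.3
eef_pos: [0.4989, -0.1085, 0.1774]
tool_rot: [0.827, 0.562, 0.011, -0.009]
ft_force: [-0.2, -0.0, 0.8]
grip_width: 0.046
```

Request:
move_arm:
  motion:
    - [46,[0,0,0],-1.4]
    - [46,[0,0,0],-2.8]
    - [46,[0,0,0],-4.2]
    - [46,[0,0,0],-5.6]
    - [46,[0,0,0],-7.0]
    - [46,[0,0,0],-8.4]
    - [46,[0,0,0],-9.8]
    - [46,[0,0,0],-11.2]
    - [46,[0,0,0],-12.6]
    - [46,[0,0,0],-14]

```text
clock: 4.3
eef_pos: [0.4989, -0.1085, 0.1774]
tool_rot: [0.238, 0.971, 0.014, 0.0]
ft_force: [-0.3, -0.2, 0.1]
grip_width: 0.0462
```

Run:
```python
from fit import *
o=get_obs();plan(o,-26,-16,.12,.024-np.pi);print(o['tool_rot'],o['joint_pos'],o['joint_vel'])
```

```text
tcp jig [-27.2 -46.4 177.4] yaw rel 2.9343 shift [0.095 0.568 1.165] roll 57.791 F [-0.3 -0.2  0.1] w 0.0462 t 4.3
[2.38196242e-01 9.71117458e-01 1.39056159e-02 2.57889999e-04] [-0.23066499  0.29050725 -0.07149545  1.20800324  0.02780568  0.25040987] [-2.06099595e-04  7.25089324e-05  3.63532126e-04  1.14357316e-03
  1.24670753e-03 -1.45024750e+00]
```

Request:
move_arm:
  motion:
    - [46,[0.03,0.2,0.2],-0.8]
    - [46,[0.06,0.4,0.5],-1.6]
    - [46,[0.095,0.57,0.8],-2.2]
    - [46,[0.095,0.57,1.1],-2.2]
    - [46,[0.095,0.57,1.17],-2.2]
    - [46,[0.095,0.57,1.17],-2.2]
    - [46,[0.095,0.57,1.17],-2.2]
    - [46,[0.095,0.57,1.17],-2.2]
    - [46,[0.095,0.57,1.17],-2.2]
    - [46,[0.095,0.57,1.17],-2.2]

```text
clock: 5.3
eef_pos: [0.5084, -0.0796, 0.1195]
tool_rot: [0.128, 0.992, 0.014, 0.002]
ft_force: [0.0, 0.3, -1.1]
grip_width: 0.0461
```

Run:
```python
from fit import *
o=get_obs();plan(o,-26,-16,.036,.024-np.pi);R=Ro.from_quat(o['tool_rot']).as_matrix();print(R[:,2],o['eef_pos'].tolist(),o['tool_rot'].tolist())
snap('wrist','w2.png')
```

```text
tcp jig [-25.8 -16.  119.5] yaw rel 3.1583 shift [ 0.003 -0.046  1.67 ] roll 59.93 F [ 0.   0.3 -1.1] w 0.0461 t 5.3
[ 0.0068131   0.0270197  -0.99961168] [0.5083821071995557, -0.07964006171924581, 0.11952885699706292] [0.12813318829543255, 0.9916590784035518, 0.013836341979901351, 0.0016473972443323112]
```

View pics/w2.png

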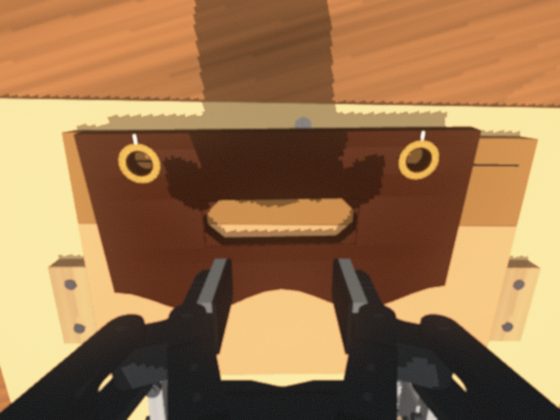

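```bash
cat >> fit.py <<'E'
def tc2(q,z,tilt):
    rv=(Ro.from_euler('z',q[2])*Ro.from_euler('y',tilt)).as_rotvec(); return np.r_[q[0],q[1],z,rv]
E
python3 - <<'E'
from fit import *
o=dict(eef_pos=[0.5083821071995557, -0.07964006171924581, 0.11952885699706292],tool_rot=[0.12813318829543255, 0.9916590784035518, 0.013836341979901351, 0.0016473972443323112])
w=wcam(load('w2.png'),o)
J=[[-80,160,30],[-80,-160,30],[-75,160,12],[-100,0,12]]
print('rail corners',proj(w,jigT(JIG,J[:2])),' seen ~(536,138),(67,131)')
T=[[-42,-85,12],[-42,85,12],[-60,-120,12],[-60,120,12],[54,-120,12],[54,120,12]]
v=[(139,163),(419,159),(79,131),(478,128),(113,291),(446,285)]
r=least_squares(lambda q:(proj(w,tmT(tc2(q,.034,.12),T))-v).ravel(),[.507,-.078,-.25]);print(r.x,r.x[2]-JIG[2],np.round(r.fun.reshape(-1,2),1).tolist())
print(np.round(tojig(JIG,tmT(tc2(r.x,.034,.12),[[0,0,0],[-42,85,0],[-42,-85,0]])),1))
E
```

```text
rail corners [[537.84925174 137.52558388]
 [ 59.5133115  131.07724434]]  seen ~(536,138),(67,131)
[ 0.50852233 -0.07848952 -0.25209649] 0.021603512685867132 [[3.6, -1.3], [-2.5, -0.2], [-1.6, 2.0], [0.4, 1.6], [3.9, -2.3], [-4.1, -2.7]]
[[ -26.   -14.9   34. ]
 [ -69.5   69.2   39. ]
 [ -65.9 -100.8   39. ]]
```

Request:
move_arm:
  motion:
    - [46,[0,-0.02,0.3],0]
    - [46,[-0.01,-0.04,0.7],0]
    - [46,[-0.01,-0.05,1.0],0]
    - [46,[-0.01,-0.05,1.2],0]
    - [46,[-0.01,-0.05,1.3],0]
    - [46,[-0.01,-0.05,1.4],0]
    - [46,[-0.01,-0.05,1.5],0]
    - [46,[-0.01,-0.05,1.57],0]
    - [46,[-0.01,-0.05,1.63],0]
    - [46,[-0.01,-0.05,1.63],0]

```text
clock: 6.35
eef_pos: [0.5082, -0.0797, 0.0373]
tool_rot: [0.128, 0.992, 0.014, 0.001]
ft_force: [-0.3, -0.1, -0.4]
grip_width: 0.0458
```

Run:
```python
from fit import *
o=get_obs();plan(o,-25,-15.5,.034,.022-np.pi)
snap('wrist','w3.png');snap('side','d3.png');crop('d3.png',220,140,340,240,6,'d3c.png')
```

```text
tcp jig [-26.  -16.1  37.3] yaw rel 3.1586 shift [-0.02   0.011  0.066] roll 59.952 F [-0.3 -0.1 -0.4] w 0.0458 t 6.35
```

View pics/w3.png

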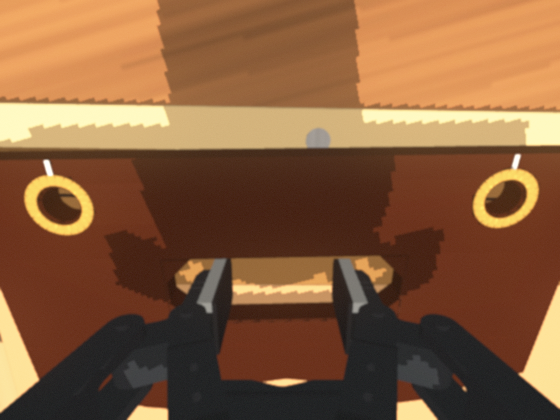

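View pics/d3c.png

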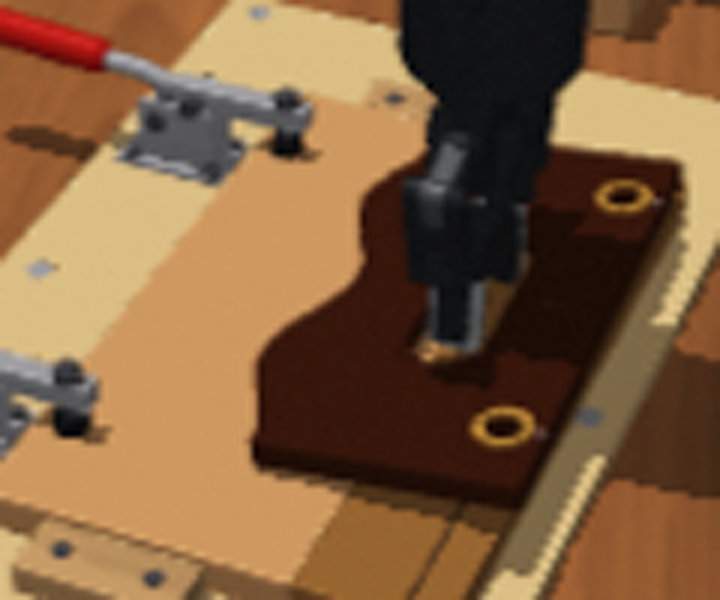

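Request:
move_arm:
  motion:
    - [46,[0,0,0.06],0.08]
    - [46,[0,0,0.12],0.16]
    - [46,[-0.06,0.03,0.12],0.16]
    - [46,[-0.12,0.06,0.12],0.16]
    - [46,[-0.18,0.1,0.12],0.16]
    - [46,[-0.24,0.135,0.12],0.16]
    - [46,[-0.3,0.17,0.12],0.16]
    - [46,[-0.36,0.21,0.12],0.16]
    - [46,[-0.42,0.24,0.12],0.16]
    - [46,[-0.42,0.24,0.12],0.16]

```text
clock: 7.45
eef_pos: [0.5327, -0.0731, 0.0319]
tool_rot: [0.136, 0.991, 0.014, 0.002]
ft_force: [-0.7, -0.1, 0.6]
grip_width: 0.0463
```

Run:
```python
from fit import *
o=get_obs();plan(o,5.5,2.2,.031,-np.pi)
snap('wrist','w4.png');snap('side','d4.png');crop('d4.png',220,140,340,240,6,'d4c.png');snap('scene','s4.png');crop('s4.png',180,150,320,255,5.5,'s4c.png')
```

```text
tcp jig [-4.2 -3.2 31.9] yaw rel 3.1422 shift [-0.195  0.107  0.021] roll 60.005 F [-0.7 -0.1  0.6] w 0.0463 t 7.45
```

View pics/w4.png

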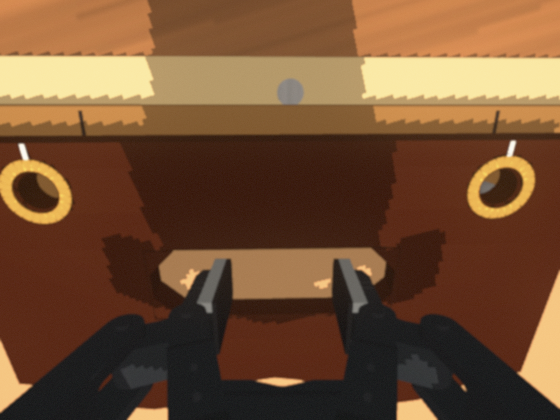

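View pics/d4c.png

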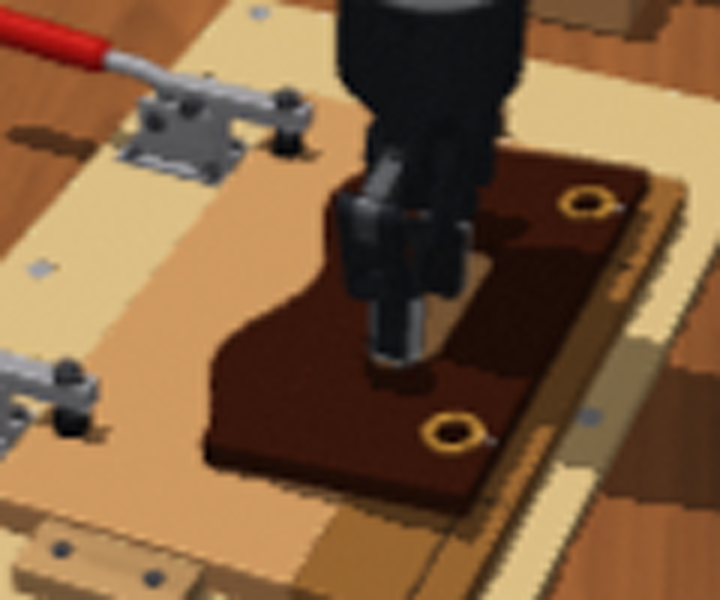

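View pics/s4c.png

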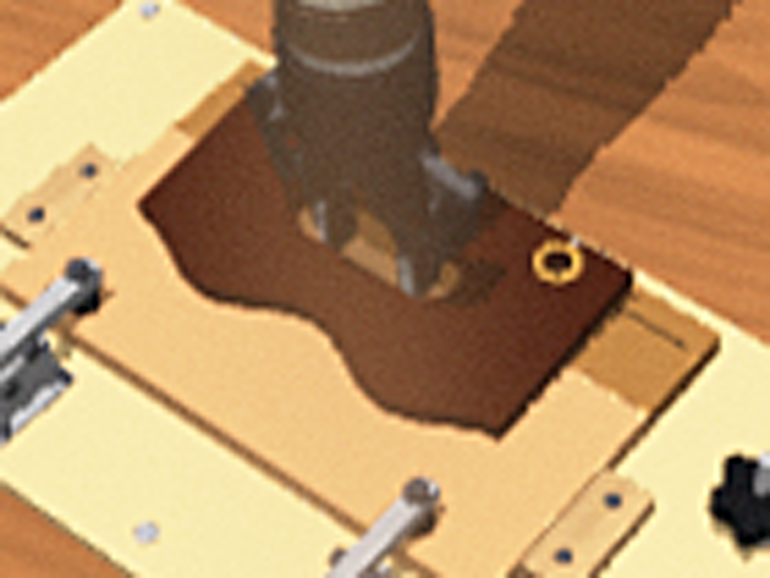

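```bash
cat >> fit.py <<'E'
def fitT(c,T,v,q0,it=4):
    q=np.array(q0,float)
    for _ in range(it):
        tx=tojig(JIG,np.array([[q[0],q[1],0]]))[0,0]
        tilt=np.arcsin(10/(74+42+tx)); z=.029+.074*np.sin(tilt)
        r=least_squares(lambda q:(proj(c,tmT(tc2(q,z,tilt),T))-v).ravel(),q); q=r.x
    h=tojig(JIG,tmT(tc2(q,z,tilt),[[0,0,0],[-42,85,0],[-42,-85,0]]))
    print('tilt',round(tilt,3),'yaw',round(q[2]-JIG[2],4),'org,hl,hr',np.round(h[:,:2],1).tolist(),'res',np.round(r.fun.reshape(-1,2),1).tolist())
E
python3 - <<'E'
from fit import *
o=get_obs();w=wcam(load('w4.png'),o)
print('ticks',proj(w,jigT(JIG,[[-80,-85,30],[-80,85,30]])),'seen (81,111),(498,111)')
fitT(w,[[-42,-85,12],[-42,85,12]],[(36,191),(502,187)],[.52,-.07,-.27])
s=load('s4.png');C=lambda *a:[(180+u/5.5,150+v/5.5) for u,v in a]
print('scene rail corner',proj(s,jigT(JIG,[[-80,160,30]])),C((720,340)))
fitT(s,[[-42,85,12],[-60,120,12],[54,120,12],[54,-120,12]],C((558,262),(633,280),(499,436),(140,207)),[.52,-.07,-.27])
d=load('d4.png');E=lambda *a:[(220+u/6,140+v/6) for u,v in a]
fitT(d,[[-42,-85,12],[-42,85,12],[-60,-120,12],[-60,120,12],[54,120,12]],E((589,203),(454,432),(652,172),(465,500),(207,450)),[.52,-.07,-.27])
E
```

```text
ticks [[ 78.16394915 104.70052293]
 [497.70296491 104.34721621]] seen (81,111),(498,111)
tilt 0.095 yaw 0.0012 org,hl,hr [[-10.2, -7.7], [-52.1, 77.2], [-51.9, -92.8]] res [[2.9, -0.7], [-3.1, -0.6]]
scene rail corner [[310.18350547 210.36654151]] [(310.9090909090909, 211.8181818181818)]
tilt 0.095 yaw -0.0018 org,hl,hr [[-10.1, -3.6], [-51.7, 81.5], [-52.0, -88.5]] res [[0.2, 1.1], [0.5, -0.6], [-0.1, -0.2], [-0.6, -0.3]]
tilt 0.099 yaw 0.0037 org,hl,hr [[-14.7, -4.0], [-56.8, 80.9], [-56.2, -89.1]] res [[0.1, 0.4], [0.4, 0.7], [-0.1, -0.4], [0.6, -0.1], [-0.9, -0.7]]
```

Request:
move_arm:
  motion:
    - [46,[-0.02,0.02,0],0]
    - [46,[-0.04,0.04,0],0]
    - [46,[-0.06,0.06,0],0]
    - [46,[-0.09,0.08,0],0]
    - [46,[-0.12,0.1,0],0]
    - [46,[-0.14,0.12,0],0]
    - [46,[-0.16,0.14,0],0]
    - [46,[-0.18,0.15,0],0]
    - [46,[-0.18,0.15,0],0]
    - [46,[-0.18,0.15,0],0]

```text
clock: 8.6
eef_pos: [0.5429, -0.0685, 0.0322]
tool_rot: [0.136, 0.991, 0.014, 0.001]
ft_force: [1.2, -0.0, -0.2]
grip_width: 0.046
```

Run:
```python
from fit import *
o=get_obs();plan(o,7,5,.031,-np.pi)
snap('wrist','w5.png');snap('side','d5.png');crop('d5.png',220,140,340,240,6,'d5c.png')
```

```text
tcp jig [ 4.4  4.  32.2] yaw rel 3.1419 shift [-0.052  0.019  0.025] roll 60.003 F [ 1.2 -0.  -0.2] w 0.046 t 8.6
```

View pics/w5.png

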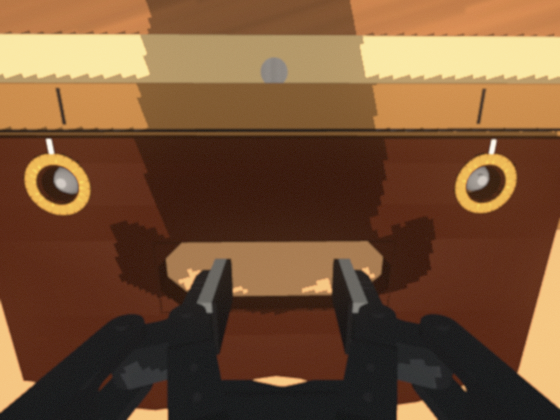

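View pics/d5c.png

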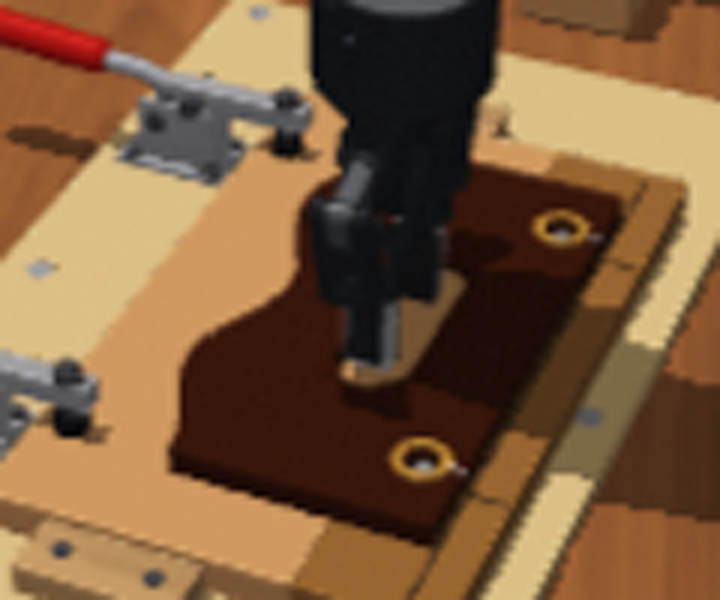

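Run:
```python
from fit import *
crop('w5.png',0,60,280,230,2.8,'w5a.png');crop('w5.png',300,60,560,230,3,'w5b.png')
o=get_obs();w=wcam(load('w5.png'),o)
print('ticks',proj(w,jigT(JIG,[[-80,-85,30],[-80,85,30],[-61.5,0,30]])),'seen (58,88),(485,88), line 130')
print('seated holes top',proj(w,jigT(JIG,[[-42,-85,42],[-42,85,42],[-42,-85,40],[-42,85,40],[-60,0,42]])))
```

```text
ticks [[ 54.94238224  81.25501563]
 [483.60812213  81.64115525]
 [273.26834477 129.02048738]] seen (58,88),(485,88), line 130
seated holes top [[ 56.36821225 183.45386236]
 [484.00500403 180.44657326]
 [ 59.37432985 182.21199966]
 [481.13501731 179.28600839]
 [273.44624536 136.03449343]]
```

View pics/w5a.png

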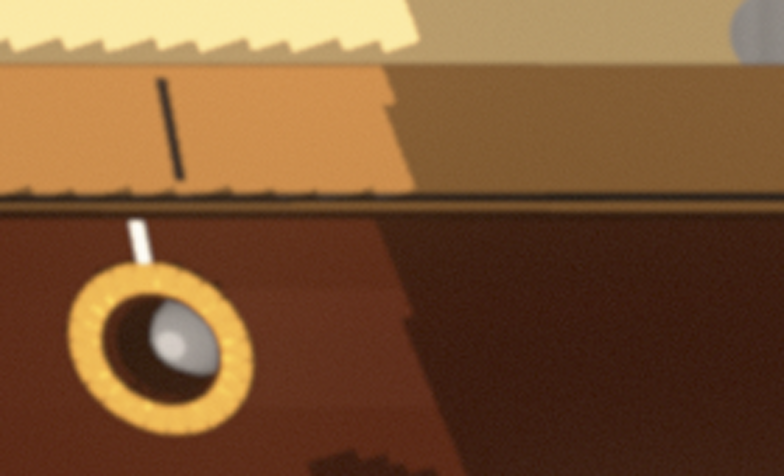

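View pics/w5b.png

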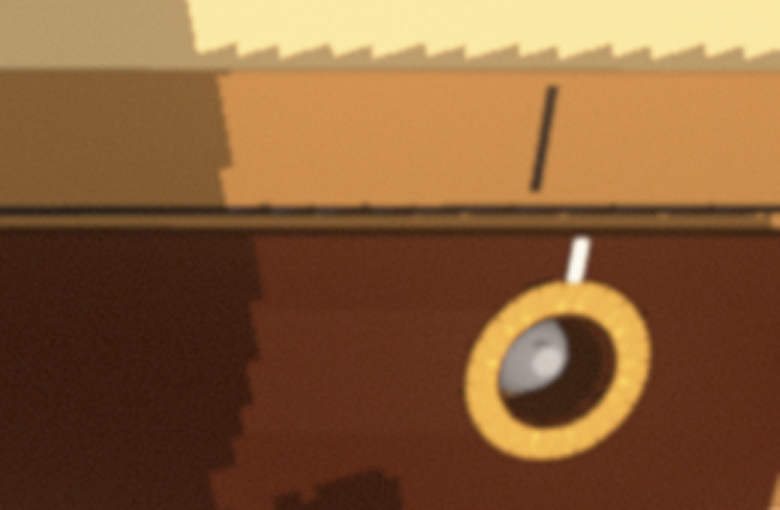

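Request:
move_arm:
  motion:
    - [46,[0.03,-0.02,0],0]
    - [46,[0.07,-0.05,0],0]
    - [46,[0.1,-0.07,0],0]
    - [46,[0.1,-0.07,-0.1],0]
    - [46,[0.1,-0.07,-0.3],0]
    - [46,[0.1,-0.07,-0.6],0]
    - [30,[0.1,-0.07,-1.0],0]
    - [0,[0.1,-0.07,-1.4],0]
    - [0,[0.1,-0.07,-1.6],0]
    - [0,[0.1,-0.07,-1.6],0]

```text
clock: 9.7
eef_pos: [0.5379, -0.073, 0.1142]
tool_rot: [0.136, 0.991, 0.014, 0.003]
ft_force: [-0.2, -0.0, -0.9]
grip_width: -0.0
```

Run:
```python
from fit import *
o=get_obs();plan(o,-20,85,.06,-np.pi)
w=wcam(snap('wrist','w6.png'),o);snap('side','d6.png');crop('d6.png',200,130,350,250,5,'d6c.png')
snap('scene','s6.png');crop('s6.png',170,150,320,265,5,'s6c.png')
print(np.round(proj(w,jigT(JIG,[[-80,-85,30],[-80,85,30],[-42,-85,42],[-42,85,42],[-60,-120,42],[-60,120,42],[74,-60,42],[74,60,42],[-80,160,30],[-80,-160,30]]))).tolist())
```

```text
tcp jig [  0.7  -1.7 114.2] yaw rel 3.1418 shift [0.418 1.702 1.131] roll 60.002 F [-0.2 -0.  -0.9] w -0.0 t 9.7
[[144.0, 91.0], [416.0, 91.0], [145.0, 156.0], [416.0, 155.0], [83.0, 126.0], [475.0, 125.0], [200.0, 314.0], [363.0, 311.0], [532.0, 91.0], [21.0, 91.0]]
```

View pics/w6.png

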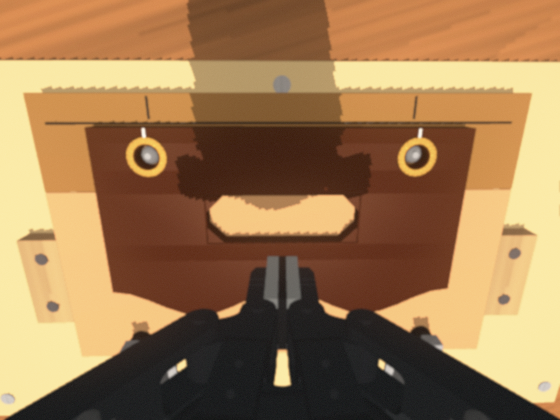

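View pics/d6c.png

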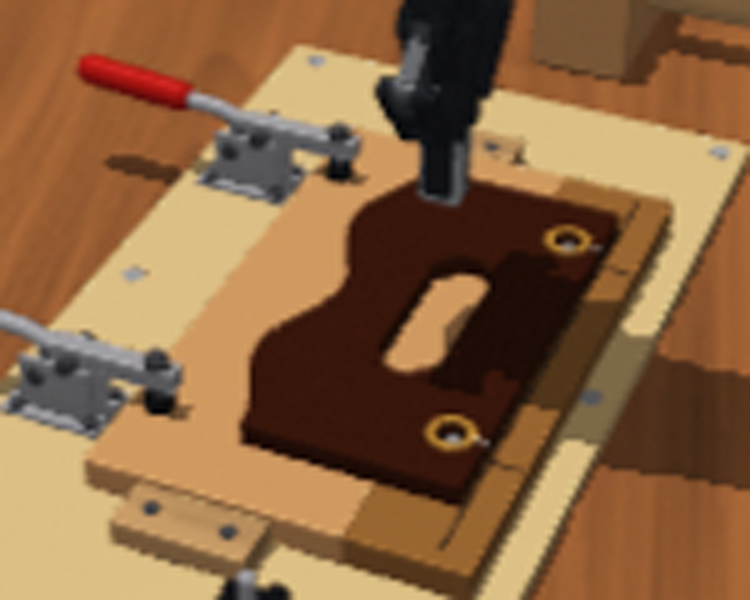

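View pics/s6c.png

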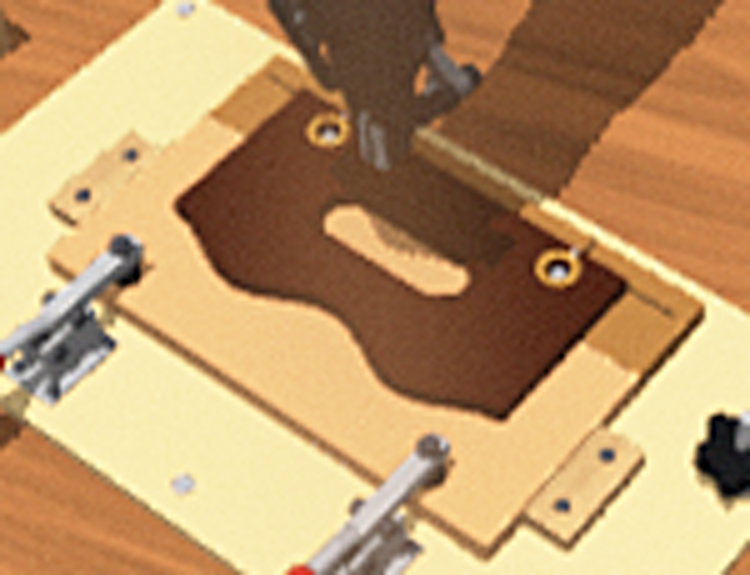

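Request:
move_arm:
  motion:
    - [0,[0.1,0.4,0],0]
    - [0,[0.2,0.9,0.1],0]
    - [0,[0.35,1.4,0.3],0]
    - [0,[0.42,1.7,0.6],0]
    - [0,[0.42,1.7,0.9],0]
    - [0,[0.42,1.7,1.15],0]
    - [0,[0.42,1.7,1.3],0]
    - [0,[0.42,1.7,1.37],0]
    - [0,[0.42,1.7,1.41],0]
    - [0,[0.42,1.7,1.43],0]

```text
clock: 10.85
eef_pos: [0.5398, 0.0163, 0.043]
tool_rot: [0.137, 0.991, 0.014, 0.001]
ft_force: [-0.3, -0.5, 0.0]
grip_width: 0.0003
```

Request:
move_arm:
  motion:
    - [0,[0,0,0.01],0]
    - [0,[0,0,0.02],0]
    - [0,[0,0,0.03],0]
    - [0,[0,0,0.04],0]
    - [0,[0,0,0.05],0]
    - [0,[0,0,0.06],0]
    - [0,[0,0,0.07],0]
    - [0,[0,0,0.08],0]
    - [0,[0,0,0.08],0]
    - [0,[0,0,0.08],0]

```text
clock: 11.85
eef_pos: [0.5399, 0.0166, 0.042]
tool_rot: [0.136, 0.991, 0.014, 0.002]
ft_force: [-6.3, -0.7, 18.5]
grip_width: -0.0001
```

The left side takes an 18.5 N press at z = 42.0 mm, exactly the seated height. Next I'll press the right side.

Request:
move_arm:
  motion:
    - [0,[0,0,-0.1],0]
    - [0,[0,-0.1,-0.5],0]
    - [0,[0,-0.7,-0.7],0]
    - [0,[0,-1.4,-0.7],0]
    - [0,[0,-2.1,-0.7],0]
    - [0,[0,-2.8,-0.7],0]
    - [0,[0,-3.3,-0.7],0]
    - [0,[0,-3.4,-0.5],0]
    - [0,[0,-3.4,-0.2],0]
    - [0,[0,-3.4,-0.1],0]

```text
clock: 12.85
eef_pos: [0.4941, -0.1478, 0.0418]
tool_rot: [0.137, 0.991, 0.013, 0.002]
ft_force: [-17.7, -0.6, 57.1]
grip_width: 0.0002
```

Run:
```python
from fit import *
o=get_obs();plan(o,-20,-85,.041,-np.pi)
```

```text
tcp jig [-21.2 -85.5  41.8] yaw rel 3.1408 shift [-0.024  0.011  0.016] roll 59.993 F [-17.7  -0.6  57.1] w 0.0002 t 12.85
```

The tool's tilt made the right-side press stronger than I intended: 57 N at z = 41.8 mm, still under the 120 N limit. The plate is flat there too. I'll lift straight off and check.

Request:
move_arm:
  motion:
    - [0,[0,0,-0.1],0]
    - [0,[0,0,-0.3],0]
    - [0,[0,0,-0.8],0]
    - [0,[0.2,0.3,-1.5],0]
    - [0,[0.4,0.8,-2.2],0]
    - [0,[0.6,1.3,-2.6],0]
    - [0,[0.6,1.7,-2.6],0]
    - [0,[0.6,1.7,-2.6],0]
    - [0,[0.6,1.7,-2.6],0]
    - [0,[0.6,1.7,-2.6],0]

```text
clock: 13.85
eef_pos: [0.4863, -0.0608, 0.1708]
tool_rot: [0.136, 0.991, 0.014, 0.0]
ft_force: [0.3, -0.5, -0.8]
grip_width: -0.0
```

Run:
```python
from fit import *
o=get_obs();plan(o,0,0,.2,-np.pi)
w=wcam(snap('wrist','w7.png'),o);snap('scene','s7.png')
crop('w7.png',100,90,460,310,2.2,'w7c.png')
print(np.round(proj(w,jigT(JIG,[[-80,-85,30],[-80,85,30],[-42,-85,42],[-42,85,42],[-60,-120,42],[-60,120,42]])),1).tolist())
```

```text
tcp jig [-52.2  -3.8 170.8] yaw rel 3.1417 shift [-1.042  0.093 -0.586] roll 60.001 F [ 0.3 -0.5 -0.8] w -0.0 t 13.85
[[179.4, 160.4], [383.6, 159.4], [179.9, 208.7], [383.9, 206.8], [134.3, 187.9], [427.9, 185.7]]
```

View pics/w7c.png

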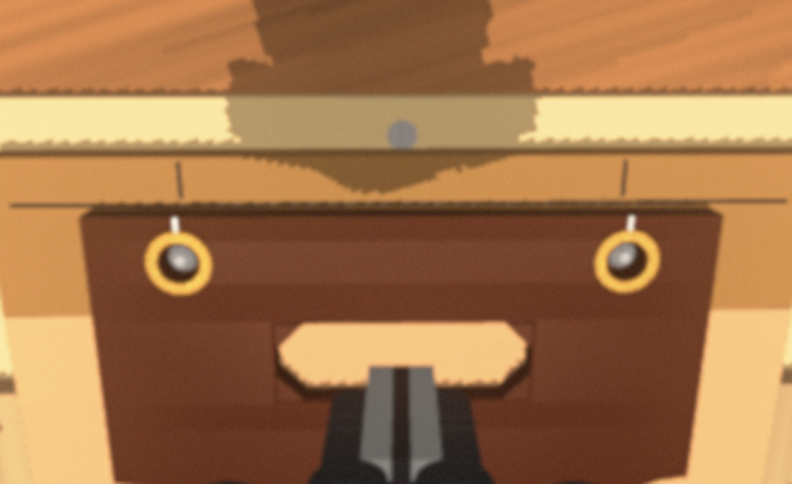

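View pics/s7.png

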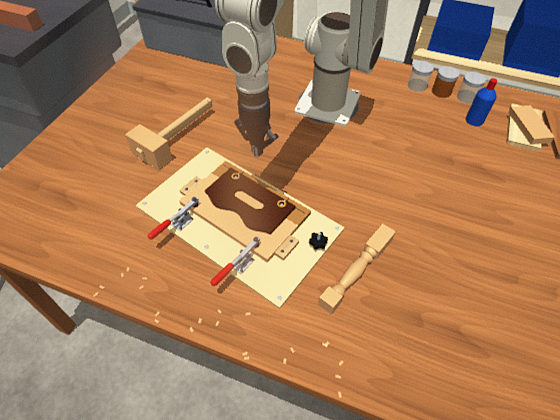

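Both pins show in their holes, at (181,210) and (385,209) in the wrist image, within about 2 px of the seated prediction. The back edge lies along the pencil line, and the star knob, mallet and spindle are where they were.

```bash
python3 -c "
from workcell import *
print(job_done())"
```

```text
the job is handed in; nothing more can be done
None
```

The template is seated over both pins and lying flat on the jig, and the job was handed in at about 14 s on the robot's clock. I put the slightly open fingertips in the hand slot and slid the template across and square until both holes dropped over the pins. Then I backed out and pressed lightly from above near each hole; it was never lifted.

**Final checks**
- **Height:** the top read 42.0 mm on the left and 41.8 mm on the right, against 42 mm when seated. I took these while pressing.
- **Position:** both pins show in their holes within about 2 px of where they should be. The back edge runs along the pencil line.
- **Bystanders:** the star knob, mallet and spindle look unmoved in the last scene picture, and the gripper is clear of everything.

**What did not go as planned**
- **Joint limit:** my first approach ran the last joint to the end of its range at 3.14 rad, so I turned the tool half round. That left the tool tilted about 1.6° from vertical for the rest of the job.
- **Right press too hard:** the tilt made the second press read 57 N at the wrist, more than I meant but under the 120 N limit. It was made with the fingertips, not the gripper body.
- **Camera disagreement:** partway through, the cameras differed by up to 4–5 mm. I relied on the wrist view relative to the pencil marks.

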